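Feed one roller from the gravity magazine

TASK

The sloping roller magazine has just been loaded: three steel rollers are held back behind its upper gate, and the waiting place between the two gates is empty. Press and release the upper key so that the first roller comes down to the lower gate, then press and release the lower key so that it rolls out to the pick-up place at the bottom end, then press and release the upper key again so that the next roller is left waiting at the lower gate. Only press the keys: do not touch the rollers, and leave the things round the magazine standing where they are.

Things in the scene. Friction and masses are not known exactly. Their poses are not given: they have to be found in the camera images.
- magazine: Fixed sloping roller magazine on a grey base plate, about 150 (x) by 200 (y) by 115 mm high. Origin on the worktop, under the channel's middle where the lower gate stands; z up, +y uphill along the channel, +x across it, away from the keys. The aluminium channel, 34 mm wide inside, falls 12 degrees toward -y to an end stop. Two blades hanging into it from above are the gates, 27 mm apart.
- waiting_place (a point): Where the centre of a roller lies when it waits at the lower gate, between the two gates (room for just one roller): (0, +10, +66) mm in the magazine's frame. A roller held by the upper gate has its centre 27 mm farther uphill (y = +37 mm).
- pickup_place (a point): Where the centre of a roller lies in the pick-up place against the stop at the bottom end: (0, -52, +53) mm in the magazine's frame.
- lower_pad (a point): Centre of the top face of the lower key's pad: round, black, 25 mm across, nearly level; at (-92, -35, +80) mm in the magazine's frame at rest (it moves with the key). The key is a see-saw lever on a shaft 45 mm toward the channel from the pad; pressing the pad straight down lifts the lower gate's blade.
- upper_pad (a point): Centre of the top face of the upper key's pad: square, black, 25 mm wide, nearly level; at (-92, +45, +97) mm in the magazine's frame at rest (it moves with the key). Same lever as the lower key; it lifts the upper gate's blade.
- lower_key (a joint): Angle of the lower key in rad: 0 at rest, 0.27 fully pressed (pad 12 mm down). Sprung: about 2 N on the middle of the pad starts it, 4 N holds it fully down; it springs back when let go. A roller passes freely from 0.21 (pad 9.5 mm down); it takes about half a second to roll to its next place.
- upper_key (a joint): Angle of the upper key in rad; as for the lower key.
- roller_1: Steel roller, 28 mm diameter, 30 mm long, lying across the channel; origin at its centre, x along its axis. At the start it is the lowest, next to the upper gate.
- roller_2: The same, at the start the middle one of the three.
- roller_3: The same, at the start the uppermost of the three.
- coupling: Threaded pipe coupling with a coloured hexagon nut, standing upright on the worktop in front of the keys (about 155 mm from the channel), 31 x 28 mm, 56 mm high; origin at the centre of its underside. Bystander.
- nut: Steel hexagon nut with a collar, 29 x 26 mm, 23 mm high, on the worktop behind the magazine; origin at the centre of its underside. Bystander.
- block: Steel gauge block standing on edge behind the magazine, 9 x 35 mm, 30 mm high; origin at the centre of its underside. Bystander.
Things that resemble listed ones, but are neither listed nor needed, are in the scene too. Leave any turquoise look-alike of the roller_2 alone.

How it is judged:
By the outcome, as a careful person would: the job done as asked, in the order asked, and still so for the second after the job is handed in, with the robot touching nothing.
It also fails if it takes over 43 s, if anything falls off the work surface, if the arm or the gripper's body presses on something with over 40 N, if the wrist force passes 120 N, or if a joint passes its speed limit or range.

ROBOT

A 6-joint arm with a two-finger parallel gripper is mounted at the origin on a cart in front of the work surface, level with it; the furniture and walls round the work are solid. World frame = base frame: x ahead of the robot, y to its left, z up, the work surface at z = 0. Lengths are in mm, angles in rad, forces in N, time in s.
With the tool pointing down it reaches from about 275 to 1000 mm from the base axis. Payload 8.4 kg.
Tool frame: the origin (TCP) lies midway between the tips of the shut fingers; the grasp point (between the pads) lies 19 mm behind it; z points along the fingers, y is the line along which they close (so a half turn about z gives the same grasp; the last joint's range is limited). The gripper opens to 85 mm and grips with 20 to 120 N. Pads are 22 mm wide; open, the fingers measure 114 mm over their backs; the gripper's body (76 mm by 85 mm) begins 54 mm behind the grasp point. The pads swing forward as they close: fully open they stand 13 mm farther back than shut.
Start: joints at [1.177, 0.353, 1.633, -0, 1.155, -0.002], TCP at [238.657, 577.642, 195.681] pointing down, gripper open.
Joint ranges: [-2.63, 2.63], [-0.92, 2.1], [0.06, 2.66], [-1.3, 4.44], [0, 2.69], [-3.02, 3.02]. Speed limits (rad/s): [2.22, 2.22, 2.79, 3.14, 3.14, 3.14].

INTERFACE

Orientations are given as [roll, pitch, yaw] about the fixed x, y, z axes, in that order (R = Rz(yaw) Ry(pitch) Rx(roll)).
In Python, from rig import r, imaging gives the robot as it stands. The module is installed in compiled form; this text tells all that it offers.
- The arm moves only by the tool arm_command, never from a script. Its argument "deltas" is a list of rows, each an object of numbers: "hand": the finger opening in mm, from 0 to 85.4; "tx", "ty", "tz": the shift along the tool's x, y, z in mm; "wx", "wy", "wz": the turn, a rotation vector about the tool's x, y, z in rad. A call has 1 to 8 rows; each row shifts and turns the commanded pose from where the row before left it, along the tool's axes as they then stand; what a row does not reach is not made up. A row lasts 1/8 s, in which the tool goes at most 62.5 mm and 10.7 degrees, less where a joint would pass 70% of its speed; a pose out of reach is approached as far as the arm can. A call with a gripper value outside its range is refused whole. The fingers move at their own pace and stop on an object; "squeeze" is the grip in N (left out, the last holds). Time passes only in rows, so rows that do not move let the fingers close. It gives the time, the measured TCP pose, the force, the opening and the grip force at its end, in the units of the state.
- r.sense(): the state, without advancing time (a new reading comes with each control period).
- imaging.grab_frame(name): name is "side" or "top"; returns a dict with "image" (480x640x3 uint8, red, green, blue), "mtx" (3x3 intrinsics, pixels), "world_to_cam" (4x4, takes a point from world to camera coordinates). Camera axes: x right, y up, looking along -z (the intrinsics and any distortion apply to the point x, -y, -z); pixel columns grow to the right and rows downward; lengths in mm; the calibration is good to about 2 mm. A picture is of the moment at which its call begins. There is no depth.
- r.sign_off(): hands the job in; it is judged then, once.
The state is a dict: "clock": time; "qpos": joint angles; "qvel": joint speeds; "joint_efforts": joint torques, N m; "eef_pos": TCP position; "tcp_rot": TCP orientation; "contact_force": force on the tool from outside, world axes, zero at the start; "wrist_torque": the same for the moment, N m; "opening": opening from 0.0 (shut) to 1.0 (fully open); "grasp_force": force on a finger pad.
Only numpy, scipy, OpenCV 4.12 (cv2) and the standard library are available. Lean on these libraries where they do the work, as an engineer would, in place of code of your own. Each camera call takes 0.05 s, during which the arm holds its last target. There are 200 camera calls.

## Working session

There is one attempt and no reset: what is moved stays moved. The work goes in short steps, Python scripts to look and compute and a tool call to move; the robot and the scene stay as the last step left them, time stands still between calls to the robot, and variables do not carry over. Pictures are saved under pics/ and viewed, at most 10 in all, crops included, and the job is handed in when it is done.

Besides the shell and the picture viewer there is one more tool, called after "Call:" as a command line: name --argument value ..., lists and objects as JSON in quotes. arm_command: Moves the arm, as the interface text tells. Its arguments: {"type":"object","properties":{"deltas":{"type":"array"},"squeeze":{"type":"number"}},"required":["deltas"]}

```bash
mkdir -p pics
python3 - <<'E'
from rig import r, imaging
import cv2,pickle
d={}
for n in("top","side"):
    f=imaging.grab_frame(n); d[n]=f; cv2.imwrite(f"pics/{n}0.png",f["image"][:,:,::-1]); print(n,f["mtx"],f["world_to_cam"],f.keys())
pickle.dump(d,open("f0.pkl","wb"))
print(r.sense())
E
```

```text
top [[605.34478806   0.         316.93943611]
 [  0.         605.34478806 252.00006319]
 [  0.           0.           1.        ]] [[-2.50498894e-02 -9.99652022e-01 -8.26663272e-03  5.87360098e+01]
 [ 9.97327646e-01 -2.55576296e-02  6.84424855e-02 -5.83062205e+02]
 [-6.86299446e-02 -6.53006466e-03  9.97620814e-01 -8.93715963e+02]
 [ 0.00000000e+00  0.00000000e+00  0.00000000e+00  1.00000000e+00]] dict_keys(['image', 'mtx', 'world_to_cam'])
side [[448.10203324   0.         311.24450747]
 [  0.         448.10203324 245.60885223]
 [  0.           0.           1.        ]] [[ 9.98053968e-01 -5.98299518e-02  1.75685555e-02 -5.59951480e+02]
 [ 2.24605543e-02  6.07767738e-01  7.93797141e-01 -1.27151623e+02]
 [-5.81704459e-02 -7.91857786e-01  6.07928816e-01 -8.28835250e+02]
 [ 0.00000000e+00  0.00000000e+00  0.00000000e+00  1.00000000e+00]] dict_keys(['image', 'mtx', 'world_to_cam'])
{'clock': 0.1, 'qpos': array([ 1.17658213e+00,  3.53576506e-01,  1.63403193e+00, -1.19295108e-05,
        1.15520869e+00, -2.37027224e-03]), 'qvel': array([ 0.00059893, -0.00209694, -0.00174019,  0.00031543,  0.00240305,
        0.00142321]), 'joint_efforts': array([ 2.08194811e-04, -6.06351757e+01, -3.42820215e+01,  1.67661392e-05,
        3.79415578e-03,  4.81837094e-05]), 'eef_pos': array([238.49427924, 577.21234166, 195.05018126]), 'tcp_rot': array([-3.14036815e+00,  8.00578205e-06,  2.74975355e+00]), 'contact_force': array([-0.84487164,  0.74967491,  0.53905687]), 'wrist_torque': array([-0.00394845, -0.03621355,  0.01003839]), 'grasp_force': 0.0, 'opening': 0.9995314719912866}
```

View pics/top0.png

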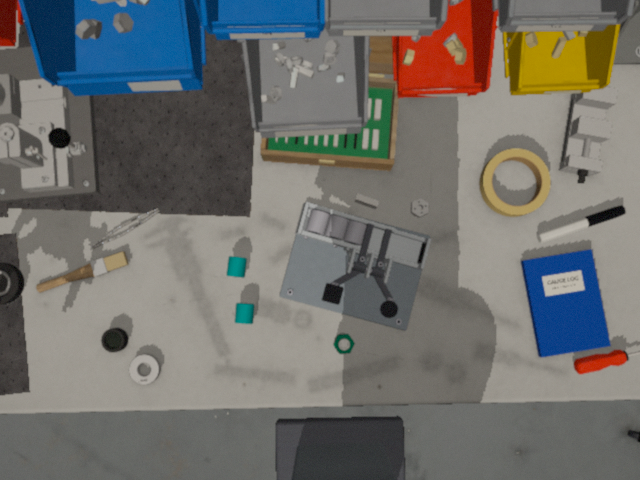

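View pics/side0.png

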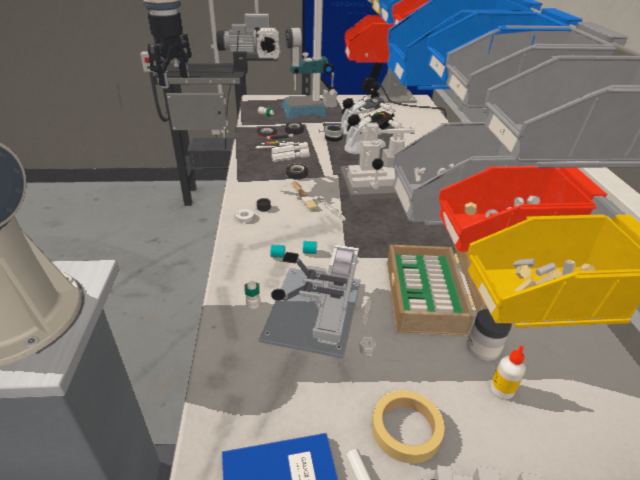

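The top picture shows the magazine, with the square (upper) pad at about (333,293) and the round (lower) pad at about (389,309). The rollers lie at the left, uphill end, at about (320,220) and (345,228). The turquoise look-alikes are at (236,266) and (244,313). In the side view the square pad is at about (290,257) and the round one at about (279,295).

```bash
cat > h.py <<'E'
import numpy as np
def ray(f,u,v):
    M=f["world_to_cam"];R=M[:3,:3];t=M[:3,3];K=f["mtx"]
    d=np.array([(u-K[0,2])/K[0,0],-(v-K[1,2])/K[1,1],-1.]);return -R.T@t,R.T@d
def onz(f,u,v,z):
    c,d=ray(f,u,v);return c+d*(z-c[2])/d[2]
def proj(f,p):
    q=f["world_to_cam"]@np.append(p,1);K=f["mtx"]
    return K[0,2]+K[0,0]*q[0]/-q[2],K[1,2]-K[1,1]*q[1]/-q[2]
def tri(a,b):
    A=[];B=[]
    for c,d in(a,b):
        d=d/np.linalg.norm(d);P=np.eye(3)-np.outer(d,d);A.append(P);B.append(P@c)
    return np.linalg.lstsq(np.vstack(A),np.hstack(B),rcond=None)[0]
E
python3 - <<'E'
import pickle,cv2,numpy as np
from h import *
d=pickle.load(open("f0.pkl","rb"));c={}
for n,g in(("top",{"sq":(333,293),"rd":(389,309)}),("side",{"sq":(290,257),"rd":(279,295)})):
    im=d[n]["image"];m=(im.max(2)<45).astype(np.uint8)
    m=cv2.morphologyEx(m,cv2.MORPH_OPEN,np.ones((5,5)))
    _,lab,st,ce=cv2.connectedComponentsWithStats(m)
    for k,p in g.items():
        i=min(range(1,len(ce)),key=lambda i:np.hypot(*(ce[i]-p)));c[n,k]=ce[i];print(n,k,ce[i],st[i])
P={}
for k,z in(("sq",97),("rd",80)):
    P[k]=onz(d["top"],*c["top",k],z)
    print(k,P[k],"tri",tri(ray(d["top"],*c["top",k]),ray(d["side"],*c["side",k])))
v=P["sq"]-P["rd"];print(np.hypot(v[0],v[1]),"ydir deg",np.degrees(np.arctan2(v[1],v[0])))
a=cv2.resize(d["top"]["image"][190:360,270:450],None,fx=4,fy=4,interpolation=2)[:600]
b=cv2.resize(d["side"]["image"][230:360,240:380],None,fx=4,fy=4,interpolation=2)
cv2.imwrite("pics/c.png",cv2.resize(np.hstack([a[:520],b]),(800,325))[:,:,::-1])
E
```

```text
top sq [332.35849057 293.26792453] [324 285  18  18 265]
top rd [388.59069767 308.64186047] [381 301  16  16 215]
side sq [290.2345679  257.44444444] [285 254  11   8  81]
side rd [277.97752809 294.16853933] [273 290  11   9  89]
sq [521.64102385  23.6600604   97.        ] tri [521.97776162  23.70800181 100.06410955]
rd [498.19588957 -54.76633059  80.        ] tri [498.88264873 -54.39543206  83.39617356]
81.85580691724813 ydir deg 73.35625681500844
```

View pics/c.png

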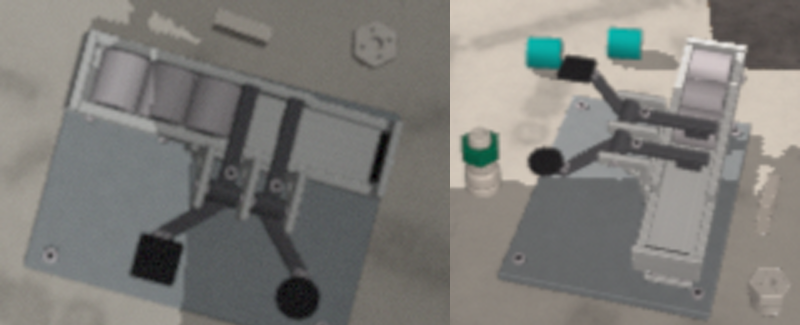

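Call:
arm_command --deltas '[{"tx":-20,"ty":-17,"hand":0},{"tx":-39,"ty":-34},{"tx":-39,"ty":-34},{"tx":-39,"ty":-34},{"tx":-39,"ty":-34},{"tx":-39,"ty":-34},{"tx":-39,"ty":-34},{"tx":-39,"ty":-34}]' --squeeze 40

```text
schema error: expected keys hand, tx, ty, tz, wx, wy, wz
```

Call:
arm_command --deltas '[{"tx":-39,"ty":-34},{"tx":-39,"ty":-34},{"tx":-39,"ty":-34},{"tx":-39,"ty":-34,"tz":20},{"tx":-20,"ty":-12,"tz":20},{},{},{}]'

```text
schema error: expected keys hand, tx, ty, tz, wx, wy, wz
```

Run:
```python
from rig import r, imaging
import cv2,pickle,numpy as np
from h import *
s=r.sense();print(s["clock"],s["eef_pos"],s["tcp_rot"],s["contact_force"],s["opening"])
o=[]
for n,p in(("top",s["eef_pos"]),("side",s["eef_pos"])):
    f=imaging.grab_frame(n);u,v=proj(f,p);print(n,u,v);im=f["image"].copy();cv2.circle(im,(int(u),int(v)),1,(255,0,0),-1)
    o.append(cv2.resize(im[int(v)-60:int(v)+90,int(u)-60:int(u)+90],(400,400),interpolation=2))
cv2.imwrite("pics/d.png",np.hstack(o)[:,:,::-1])
```

```text
0.1 [238.49427924 577.21234166 195.05018126] [-3.14036815e+00  8.00578205e-06  2.74975355e+00] [-0.84487164  0.74967491  0.53905687] 0.9995314719912866
top -125.63326339945371 543.7098219306488Traceback (most recent call last):
  File "<stdin>", line 8, in <module>
cv2.error: OpenCV(4.12.0) /io/opencv/modules/imgproc/src/resize.cpp:4208: error: (-215:Assertion failed) !ssize.empty() in function 'resize'
```

All keys are required in every row.

Call:
arm_command --deltas '[{"hand":0,"tx":-20,"ty":-17,"tz":0,"wx":0,"wy":0,"wz":0},{"hand":0,"tx":-39,"ty":-34,"tz":0,"wx":0,"wy":0,"wz":0},{"hand":0,"tx":-39,"ty":-34,"tz":0,"wx":0,"wy":0,"wz":0},{"hand":0,"tx":-39,"ty":-34,"tz":0,"wx":0,"wy":0,"wz":0},{"hand":0,"tx":-39,"ty":-34,"tz":0,"wx":0,"wy":0,"wz":0},{"hand":0,"tx":-39,"ty":-34,"tz":0,"wx":0,"wy":0,"wz":0},{"hand":0,"tx":-39,"ty":-34,"tz":0,"wx":0,"wy":0,"wz":0},{"hand":0,"tx":-39,"ty":-34,"tz":0,"wx":0,"wy":0,"wz":0}]' --squeeze 40

```text
clock: 1.15
eef_pos: [412.2, 227.4, 195.7]
tcp_rot: [-3.141, 0.0, 2.75]
contact_force: [-0.2, -0.1, 0.7]
opening: -0.002
grasp_force: 0.0
```

Call:
arm_command --deltas '[{"hand":0,"tx":-39,"ty":-34,"tz":0,"wx":0,"wy":0,"wz":0},{"hand":0,"tx":-39,"ty":-34,"tz":0,"wx":0,"wy":0,"wz":0},{"hand":0,"tx":-39,"ty":-34,"tz":0,"wx":0,"wy":0,"wz":0},{"hand":0,"tx":-39,"ty":-34,"tz":20,"wx":0,"wy":0,"wz":0},{"hand":0,"tx":-20,"ty":-12,"tz":20,"wx":0,"wy":0,"wz":0},{"hand":0,"tx":0,"ty":0,"tz":0,"wx":0,"wy":0,"wz":0},{"hand":0,"tx":0,"ty":0,"tz":0,"wx":0,"wy":0,"wz":0}]'

```text
clock: 2.02
eef_pos: [517.5, 26.1, 156.0]
tcp_rot: [-3.142, -0.0, 2.749]
contact_force: [0.5, -0.3, -0.8]
opening: -0.003
grasp_force: 0.0
```

```bash
cat > look.py <<'E'
from rig import r, imaging
import cv2,sys,numpy as np
from h import *
s=r.sense();print(s["clock"],s["eef_pos"],s["tcp_rot"],s["contact_force"],s["opening"])
o=[]
for n in("top","side"):
    f=imaging.grab_frame(n);u,v=proj(f,s["eef_pos"]);print(n,u,v);im=f["image"].copy();cv2.circle(im,(int(u),int(v)),1,(255,0,0),-1)
    u,v=(350,265) if n=="top" else (310,290)
    o.append(cv2.resize(im[v-85:v+85,u-85:u+85],(400,400),interpolation=2))
cv2.imwrite(sys.argv[1],np.hstack(o)[:,:,::-1])
E
python3 look.py pics/d.png
```

```text
2.025 [517.51944433  26.08018109 156.03495866] [-3.14157252e+00 -4.16610795e-04  2.74932461e+00] [ 0.46433723 -0.312581   -0.77459465] -0.00303857737352543
top 331.34367412189215 296.5265485615156
side 287.1140256691271 231.79979286354833
```

View pics/d.png

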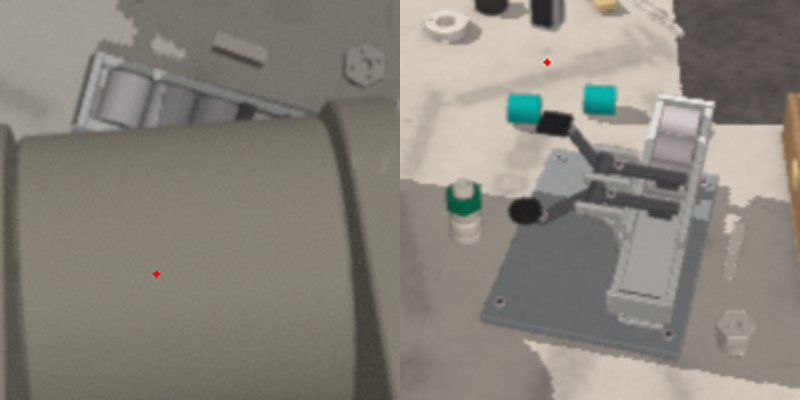

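The side crop shows a dark finger end that stops above the projected TCP (red dot). I'll enlarge that area before pressing.

Run:
```python
from rig import imaging
import cv2
im=imaging.grab_frame("side")["image"][110:290,200:400]
cv2.imwrite("pics/e.png",cv2.resize(im,None,fx=3.3,fy=3.3,interpolation=2)[:,:,::-1])
```

```text
(no output)
```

View pics/e.png

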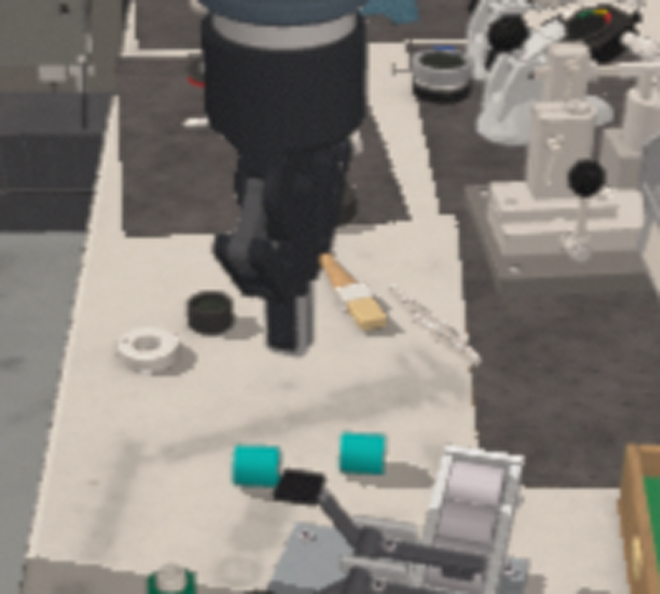

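The fingertip is at side px (288,216), about 16 px above the projected TCP at (287,232). So it is either about 35 mm higher or farther away in y than reported. I'll go down partway without touching anything and look again.

Call:
arm_command --deltas '[{"hand":0,"tx":0,"ty":0,"tz":15,"wx":0,"wy":0,"wz":0},{"hand":0,"tx":0,"ty":0,"tz":20,"wx":0,"wy":0,"wz":0},{"hand":0,"tx":0,"ty":0,"tz":14,"wx":0,"wy":0,"wz":0},{"hand":0,"tx":0,"ty":0,"tz":0,"wx":0,"wy":0,"wz":0}]'

```text
clock: 2.68
eef_pos: [517.2, 26.3, 105.4]
tcp_rot: [-3.14, -0.002, 2.75]
contact_force: [1.0, -0.2, -0.5]
opening: -0.002
grasp_force: 0.0
```

Run:
```python
from rig import imaging,r
from h import *
import cv2
p=r.sense();print(p["eef_pos"],p["contact_force"])
f=imaging.grab_frame("side");print(proj(f,p["eef_pos"]))
cv2.imwrite("pics/g.png",cv2.resize(f["image"][170:310,220:380],None,fx=4,fy=4,interpolation=2)[:,:,::-1])
```

```text
[517.16236788  26.25791828 105.36290414] [ 0.97296641 -0.16919761 -0.53179654]
(np.float64(287.33821032670687), np.float64(254.3660957839972))
```

View pics/g.png

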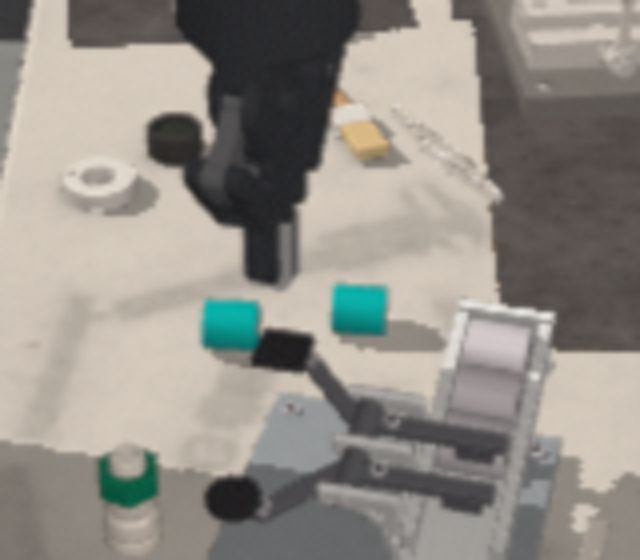

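The tip is at (287.5,241), still above the pad at (290,257) and in line with it. I'll go down in small steps and watch the force.

Call:
arm_command --deltas '[{"hand":0,"tx":0,"ty":0,"tz":4,"wx":0,"wy":0,"wz":0},{"hand":0,"tx":0,"ty":0,"tz":4,"wx":0,"wy":0,"wz":0},{"hand":0,"tx":0,"ty":0,"tz":4,"wx":0,"wy":0,"wz":0},{"hand":0,"tx":0,"ty":0,"tz":0,"wx":0,"wy":0,"wz":0}]'

```text
clock: 3.22
eef_pos: [518.0, 26.1, 94.4]
tcp_rot: [-3.141, -0.0, 2.75]
contact_force: [-0.5, 0.3, -1.3]
opening: 0.002
grasp_force: 0.0
```

Run:
```python
from rig import imaging,r
from h import *
import cv2
p=r.sense();print(p["eef_pos"],p["contact_force"],p["wrist_torque"])
f=imaging.grab_frame("side");print(proj(f,p["eef_pos"]))
cv2.imwrite("pics/i.png",cv2.resize(f["image"][200:320,230:370],None,fx=5,fy=5,interpolation=2)[:,:,::-1])
```

```text
[518.02456686  26.07750437  94.42419859] [-0.54021517  0.32413945 -1.27689329] [ 0.00673114 -0.00219936  0.01841773]
(np.float64(287.89899109114924), np.float64(259.0777000511257))
```

View pics/i.png

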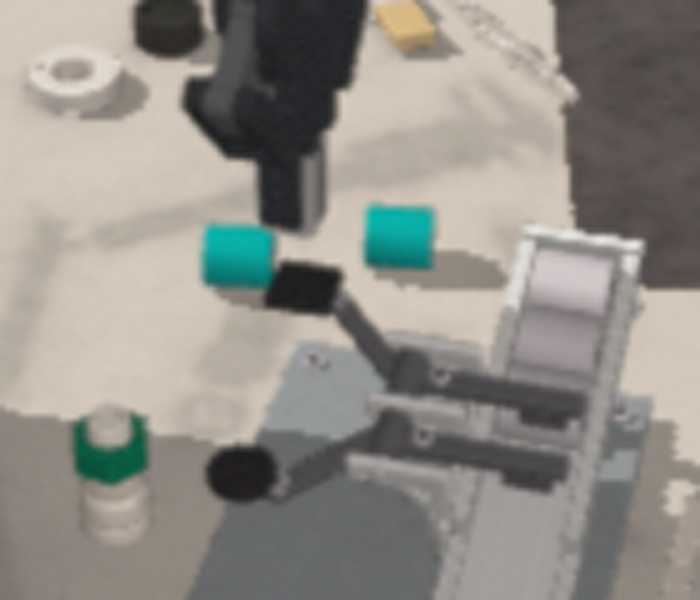

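No contact at reported 94 mm, so the real tip is about 29 mm higher than reported, or off in y. I'll keep going down in steps, checking the force, and measure the tip numerically.

Call:
arm_command --deltas '[{"hand":0,"tx":0,"ty":0,"tz":4,"wx":0,"wy":0,"wz":0},{"hand":0,"tx":0,"ty":0,"tz":4,"wx":0,"wy":0,"wz":0},{"hand":0,"tx":0,"ty":0,"tz":4,"wx":0,"wy":0,"wz":0},{"hand":0,"tx":0,"ty":0,"tz":0,"wx":0,"wy":0,"wz":0}]'

```text
clock: 3.78
eef_pos: [517.9, 26.1, 82.3]
tcp_rot: [-3.141, -0.001, 2.75]
contact_force: [-0.3, 0.0, -0.9]
opening: 0.001
grasp_force: 0.0
```

```bash
cat > col.py <<'E'
from rig import imaging,r
import numpy as np
p=r.sense();print(p["clock"],p["eef_pos"],p["contact_force"])
g=imaging.grab_frame("side")["image"].max(2)
for u in(284,287,290,293):print(u,g[236:270,u])
E
python3 col.py
```

```text
3.775 [517.90756417  26.07311416  82.25144609] [-0.31279422  0.00323296 -0.87768148]
284 [ 33  36  36  39  45  45  43  44  44  42  42  44  45  43  69 118 125 113
  96  81  58  42  36  37  35  75 165 178 178 179 179 176 178 182]
287 [ 40  41  40  38  41  41  42  43  43  44  42  45  43  43  48  83  76  44
  35  34  35  33  30  36  34  59 129 176 186 187 190 192 196 202]
290 [ 48  80  86  86  86  86  86  84  82  85  82  80  80  80  88 106 114  65
  37  33  34  35  34  32  37  38  87 184 200 203 203 200 172 159]
293 [ 86 102 106 106 106 107 106 107 106 107 106 108 109 126 161 182 160  84
  37  31  30  34  35  34  32  37  64 155 199 205 207 202 175 155]
```

Call:
arm_command --deltas '[{"hand":0,"tx":0,"ty":0,"tz":4,"wx":0,"wy":0,"wz":0},{"hand":0,"tx":0,"ty":0,"tz":4,"wx":0,"wy":0,"wz":0},{"hand":0,"tx":0,"ty":0,"tz":0,"wx":0,"wy":0,"wz":0}]'

```text
clock: 4.2
eef_pos: [517.9, 26.1, 74.3]
tcp_rot: [-3.141, -0.001, 2.75]
contact_force: [0.4, 0.3, -0.1]
opening: -0.003
grasp_force: 0.0
```

Run:
```python
from rig import imaging,r
from h import *
import cv2
p=r.sense();print(p["eef_pos"],p["contact_force"],p["wrist_torque"])
f=imaging.grab_frame("side");print(proj(f,p["eef_pos"]))
cv2.imwrite("pics/j.png",cv2.resize(f["image"][215:285,255:335],None,fx=8,fy=8,interpolation=2)[:,:,::-1])
```

```text
[517.88560906  26.08091512  74.2651367 ] [ 0.37033693  0.29970721 -0.13217532] [-0.00603373  0.01545105  0.04764662]
(np.float64(287.97693344765736), np.float64(267.47361328042894))
```

View pics/j.png

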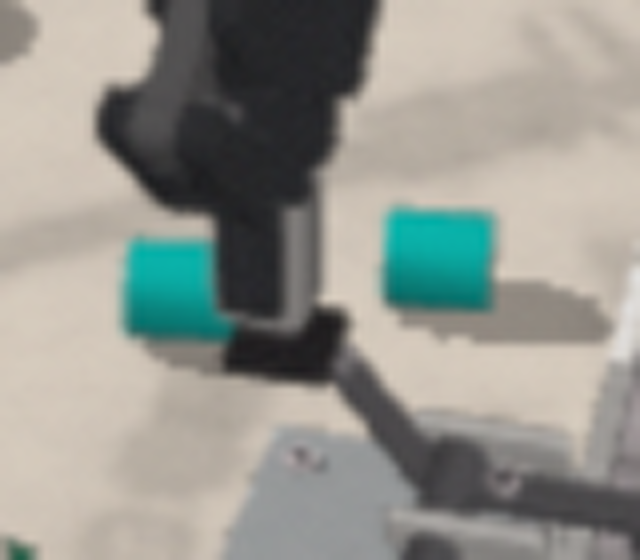

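The tip covers the pad's back edge, at about (288,255), so it is in front of it and over the pad. The offset is therefore in z. I'll continue down.

Call:
arm_command --deltas '[{"hand":0,"tx":0,"ty":0,"tz":3,"wx":0,"wy":0,"wz":0},{"hand":0,"tx":0,"ty":0,"tz":2,"wx":0,"wy":0,"wz":0},{"hand":0,"tx":0,"ty":0,"tz":0,"wx":0,"wy":0,"wz":0}]'

```text
clock: 4.62
eef_pos: [518.2, 26.1, 69.6]
tcp_rot: [-3.142, -0.0, 2.75]
contact_force: [-0.2, -0.6, -0.2]
opening: 0.001
grasp_force: 0.0
```

```bash
python3 col.py
```

```text
4.625 [518.19150311  26.11199111  69.55334539] [-0.18617511 -0.58582699 -0.20332489]
284 [ 39  40  39  40  39  40  33  38  35  42  44  44  43  44  44  44  43  42
  43  51  89  61  42  35  36  77 166 178 179 179 181 176 178 181]
287 [ 41  41  41  41  42  41  40  41  39  37  41  41  41  43  42  42  44  43
  41  40  60  97  59  36  38  57 130 177 186 189 190 190 196 202]
290 [ 43  41  43  40  40  41  49  75  79  80  80  79  81  79  79  80  71  70
  69  72  86 104  84  47  34  39  88 184 200 203 204 200 173 159]
293 [ 40  45  59  57  54  68  89 107 110 112 111 111 112 110 111 111 110 109
 109 105  91  66  46  36  32  37  61 146 198 206 207 202 176 156]
```

Call:
arm_command --deltas '[{"hand":0,"tx":0,"ty":0,"tz":2,"wx":0,"wy":0,"wz":0},{"hand":0,"tx":0,"ty":0,"tz":2,"wx":0,"wy":0,"wz":0},{"hand":0,"tx":0,"ty":0,"tz":0,"wx":0,"wy":0,"wz":0}]'

```text
clock: 5.05
eef_pos: [518.3, 26.2, 65.6]
tcp_rot: [3.141, 0.0, 2.75]
contact_force: [-0.1, 0.8, 1.4]
opening: -0.002
grasp_force: 0.9
```

```bash
python3 col.py
```

```text
5.05 [518.31557975  26.203071    65.63024895] [-0.11962111  0.82939798  1.42471749]
284 [ 41  41  42  43  41  42  42  37  36  39  37  41  42  42  44  44  44  44
  44  44  42  61  99  67  39  35  40  89 166 179 179 177 178 181]
287 [ 41  39  40  40  38  41  40  39  40  40  38  38  42  42  42  44  43  42
  41  42  40  41  70  71  43  35  36  74 173 187 189 190 197 202]
290 [ 42  41  39  39  42  39  43  42  50  75  80  81  79  71  71  71  70  69
  72  69  70  72  88 112  73  40  36  66 153 194 203 199 172 160]
293 [ 41  41  41  45  60  57  53  67  90 107 111 108 107 107 106 106 108 107
 107 106 106 105  89  67  41  35  32  49 118 192 206 203 176 156]
```

Contact was at about 68.5 reported, so the z offset is about 28.5 mm and the pad is about 3 mm down. Now the full press.

Call:
arm_command --deltas '[{"hand":0,"tx":0,"ty":0,"tz":4,"wx":0,"wy":0,"wz":0},{"hand":0,"tx":0,"ty":0,"tz":4,"wx":0,"wy":0,"wz":0},{"hand":0,"tx":0,"ty":0,"tz":0.5,"wx":0,"wy":0,"wz":0},{"hand":0,"tx":0,"ty":0,"tz":0,"wx":0,"wy":0,"wz":0},{"hand":0,"tx":0,"ty":0,"tz":0,"wx":0,"wy":0,"wz":0},{"hand":0,"tx":0,"ty":0,"tz":0,"wx":0,"wy":0,"wz":0},{"hand":0,"tx":0,"ty":0,"tz":0,"wx":0,"wy":0,"wz":0}]'

```text
clock: 5.98
eef_pos: [518.8, 26.4, 58.0]
tcp_rot: [3.141, 0.001, 2.75]
contact_force: [-3.6, 4.3, 15.3]
opening: 0.003
grasp_force: 7.6
```

```bash
cat > j.py <<'E'
from rig import imaging,r
from h import *
import cv2,sys,pickle
p=r.sense();print(p["clock"],p["eef_pos"],p["contact_force"])
f=imaging.grab_frame("side")
g0=pickle.load(open("f0.pkl","rb"))["side"]["image"].astype(int)
# magazine frame -> world
th=np.radians(-16.64);R=np.array([[np.cos(th),-np.sin(th),0],[np.sin(th),np.cos(th),0],[0,0,1]])
o=((np.array([521.6,23.7,0])-R@[-92,45,0])+(np.array([498.2,-54.8,0])-R@[-92,-35,0]))/2
print("origin",o)
im=f["image"].astype(int)
for n,q in(("wait",(0,10,80)),("pick",(0,-52,67)),("r1",(0,37,86)),("r2",(0,64,91)),("r3",(0,91,97))):
    u,v=map(round,proj(f,o+R@np.array(q)));w=np.s_[v-3:v+4,u-4:u+5];print(n,u,v,"mean",im[w].mean().round(),"was",g0[w].mean().round(),"absdiff",abs(im[w]-g0[w]).mean().round(1))
if len(sys.argv)>1:cv2.imwrite(sys.argv[1],cv2.resize(f["image"][235:355,255:375],None,fx=5,fy=5,interpolation=2)[:,:,::-1])
E
python3 j.py pics/k.png;python3 col.py
```

```text
5.975 [518.77776949  26.40891206  57.95021856] [-3.64649114  4.29558436 15.25859534]
origin [596.61551948 -46.68548911   0.        ]
wait 335 287 mean 118.0 was 110.0 absdiff 19.4
pick 328 317 mean 158.0 was 157.0 absdiff 1.1
r1 338 275 mean 72.0 was 116.0 absdiff 43.6
r2 341 263 mean 144.0 was 142.0 absdiff 4.4
r3 344 252 mean 134.0 was 182.0 absdiff 47.6
6.025 [518.78627286  26.42635858  57.93511006] [-2.92238817  4.23028088 14.23536575]
284 [ 73  64  48  42  41  40  40  41  41  40  37  38  39  37  39  41  44  44
  43  43  40  44  43  42  56 108 101  73  55  49  84 162 177 182]
287 [ 41  42  45  45  43  41  41  40  40  40  41  41  41  38  37  40  42  43
  41  44  44  42  42  41  40  63  90  54  33  33  73 174 195 201]
290 [ 42  42  42  41  42  42  41  41  42  41  38  47  66  66  63  60  59  59
  60  61  60  62  60  60  60  74 100  74  41  38  85 182 172 159]
293 [ 40  44  41  42  42  43  42  51  51  49  49  69 103 111 111 112 111 112
 111 111 111 113 111 109 110 107  79  48  34  39  97 185 175 157]
```

View pics/k.png

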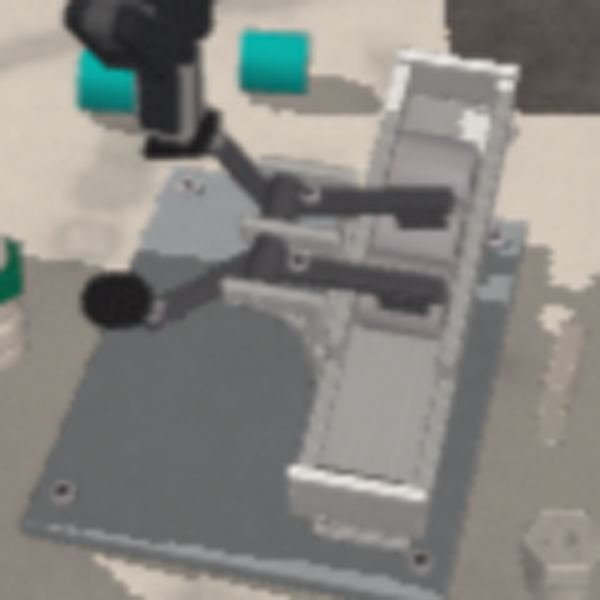

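The key is at its stop (15 N at reported 58 mm). All the rollers have come down one place, with roller 1 at the lower gate near crop (410,315). I'll release, then check.

Call:
arm_command --deltas '[{"hand":0,"tx":0,"ty":0,"tz":-6,"wx":0,"wy":0,"wz":0},{"hand":0,"tx":0,"ty":0,"tz":-12,"wx":0,"wy":0,"wz":0},{"hand":0,"tx":0,"ty":0,"tz":-25,"wx":0,"wy":0,"wz":0},{"hand":0,"tx":-3,"ty":-20,"tz":0,"wx":0,"wy":0,"wz":0},{"hand":0,"tx":-3,"ty":-40,"tz":0,"wx":0,"wy":0,"wz":0},{"hand":0,"tx":-3,"ty":-22.5,"tz":0,"wx":0,"wy":0,"wz":0},{"hand":0,"tx":0,"ty":0,"tz":15,"wx":0,"wy":0,"wz":0},{"hand":0,"tx":0,"ty":0,"tz":15,"wx":0,"wy":0,"wz":0}]'

```text
clock: 7.08
eef_pos: [495.1, -53.3, 69.3]
tcp_rot: [3.141, 0.0, 2.749]
contact_force: [-0.5, 1.0, -0.5]
opening: 0.001
grasp_force: 0.0
```

Call:
arm_command --deltas '[{"hand":0,"tx":0,"ty":0,"tz":5,"wx":0,"wy":0,"wz":0},{"hand":0,"tx":0,"ty":0,"tz":0,"wx":0,"wy":0,"wz":0}]'

```text
clock: 7.32
eef_pos: [494.7, -53.0, 64.4]
tcp_rot: [-3.141, -0.002, 2.751]
contact_force: [-0.4, 0.0, 0.3]
opening: 0.001
grasp_force: 0.0
```

```bash
python3 j.py pics/l.png
```

```text
7.325 [494.6799851  -52.95497022  64.40986673] [-0.43233002  0.0403378   0.31497574]
origin [596.61551948 -46.68548911   0.        ]
wait 335 287 mean 108.0 was 110.0 absdiff 10.4
pick 328 317 mean 159.0 was 157.0 absdiff 2.2
r1 338 275 mean 120.0 was 116.0 absdiff 4.6
r2 341 263 mean 160.0 was 142.0 absdiff 18.6
r3 344 252 mean 135.0 was 182.0 absdiff 46.7
```

View pics/l.png

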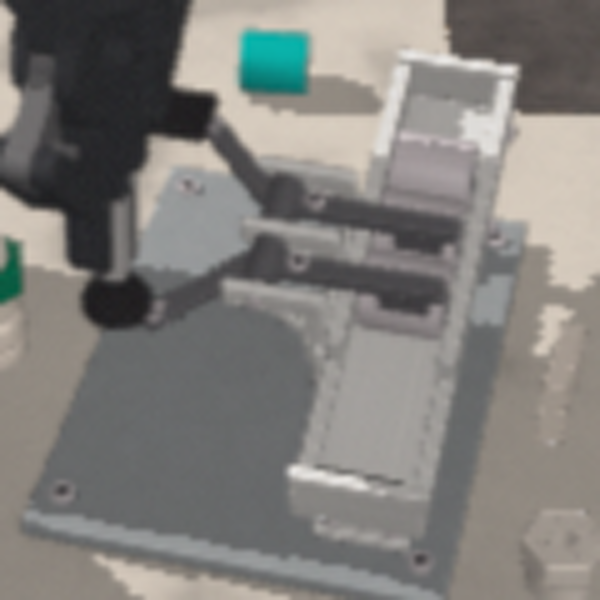

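The upper gate is back down, roller 1 waits at the lower gate near crop (405,318), and the tip is above the round pad near crop (115,300). Now I'll press the lower key.

Call:
arm_command --deltas '[{"hand":0,"tx":-2,"ty":0,"tz":5,"wx":0,"wy":0,"wz":0},{"hand":0,"tx":0,"ty":0,"tz":5,"wx":0,"wy":0,"wz":0},{"hand":0,"tx":0,"ty":0,"tz":5,"wx":0,"wy":0,"wz":0},{"hand":0,"tx":0,"ty":0,"tz":5,"wx":0,"wy":0,"wz":0},{"hand":0,"tx":0,"ty":0,"tz":2,"wx":0,"wy":0,"wz":0},{"hand":0,"tx":0,"ty":0,"tz":0,"wx":0,"wy":0,"wz":0}]'

```text
clock: 8.12
eef_pos: [496.9, -54.2, 43.2]
tcp_rot: [3.141, -0.0, 2.75]
contact_force: [-1.8, 3.7, 5.1]
opening: -0.002
grasp_force: 2.3
```

```bash
python3 j.py
```

```text
8.125 [496.92812468 -54.20484     43.17970596] [-1.80925937  3.66270762  5.08996765]
origin [596.61551948 -46.68548911   0.        ]
wait 335 287 mean 76.0 was 110.0 absdiff 33.8
pick 328 317 mean 137.0 was 157.0 absdiff 20.4
r1 338 275 mean 120.0 was 116.0 absdiff 4.1
r2 341 263 mean 157.0 was 142.0 absdiff 15.8
r3 344 252 mean 135.0 was 182.0 absdiff 47.3
```

Call:
arm_command --deltas '[{"hand":0,"tx":0,"ty":0,"tz":1,"wx":0,"wy":0,"wz":0},{"hand":0,"tx":0,"ty":0,"tz":0,"wx":0,"wy":0,"wz":0},{"hand":0,"tx":0,"ty":0,"tz":0,"wx":0,"wy":0,"wz":0},{"hand":0,"tx":0,"ty":0,"tz":0,"wx":0,"wy":0,"wz":0}]'

```text
clock: 8.68
eef_pos: [497.0, -54.4, 42.2]
tcp_rot: [3.142, 0.0, 2.75]
contact_force: [-0.8, 4.2, 5.6]
opening: -0.004
grasp_force: 2.5
```

Run:
```python
exec(open("j.py").read())
# brightness profile down channel centreline, y mag vs now / start, at floor-ish height
for y in range(100,-76,-6):
    z=76+ (y-10)*np.tan(np.radians(12)); u,v=map(round,proj(f,o+R@np.array([9,y,z])));print(y,im[v-1:v+2,u-1:u+2].mean(axis=(0,1)).round(),g0[v-1:v+2,u-1:u+2].mean(axis=(0,1)).round())
```

```text
8.675 [496.98537637 -54.3766796   42.23891597] [-0.76285588  4.20634571  5.62193956]
origin [596.61551948 -46.68548911   0.        ]
wait 335 287 mean 73.0 was 110.0 absdiff 36.9
pick 328 317 mean 137.0 was 157.0 absdiff 20.2
r1 338 275 mean 120.0 was 116.0 absdiff 4.1
r2 341 263 mean 157.0 was 142.0 absdiff 15.8
r3 344 252 mean 135.0 was 182.0 absdiff 47.4
100 [141. 138. 135.] [149. 144. 143.]
94 [132. 130. 127.] [198. 188. 190.]
88 [143. 140. 137.] [209. 198. 199.]
82 [190. 187. 183.] [199. 189. 190.]
76 [193. 190. 186.] [179. 170. 170.]
70 [173. 166. 165.] [132. 125. 127.]
64 [152. 144. 145.] [143. 135. 137.]
58 [162. 153. 155.] [158. 150. 151.]
52 [162. 155. 157.] [157. 149. 151.]
46 [145. 138. 139.] [140. 133. 134.]
40 [133. 127. 128.] [129. 122. 123.]
34 [81. 79. 82.] [80. 77. 80.]
28 [72. 70. 73.] [71. 69. 72.]
22 [67. 65. 68.] [69. 66. 68.]
16 [76. 74. 75.] [125. 119. 120.]
10 [71. 69. 70.] [109. 106. 106.]
4 [71. 69. 70.] [75. 74. 76.]
-2 [155. 152. 148.] [71. 69. 71.]
-8 [159. 156. 153.] [110. 108. 107.]
-14 [160. 157. 153.] [158. 155. 151.]
-20 [160. 157. 154.] [159. 156. 153.]
-26 [160. 158. 154.] [159. 157. 153.]
-32 [161. 158. 155.] [159. 156. 154.]
-38 [161. 159. 155.] [160. 157. 154.]
-44 [135. 131. 130.] [160. 157. 154.]
-50 [140. 133. 134.] [160. 157. 154.]
-56 [153. 145. 146.] [160. 157. 154.]
-62 [158. 150. 152.] [160. 157. 153.]
-68 [137. 131. 132.] [146. 143. 140.]
-74 [151. 148. 145.] [150. 147. 144.]
```

Roller 1 is in the pick-up place: the profile changed between y = -44 and -68 and is now steady. I'll release and move back above the upper key.

Call:
arm_command --deltas '[{"hand":0,"tx":0,"ty":0,"tz":-6,"wx":0,"wy":0,"wz":0},{"hand":0,"tx":0,"ty":0,"tz":-12,"wx":0,"wy":0,"wz":0},{"hand":0,"tx":0,"ty":0,"tz":-40,"wx":0,"wy":0,"wz":0},{"hand":0,"tx":3,"ty":20,"tz":0,"wx":0,"wy":0,"wz":0},{"hand":0,"tx":4,"ty":40,"tz":0,"wx":0,"wy":0,"wz":0},{"hand":0,"tx":4,"ty":22.5,"tz":0,"wx":0,"wy":0,"wz":0},{"hand":0,"tx":0,"ty":0,"tz":15,"wx":0,"wy":0,"wz":0},{"hand":0,"tx":0,"ty":0,"tz":0,"wx":0,"wy":0,"wz":0}]'

```text
clock: 9.72
eef_pos: [516.7, 25.5, 84.0]
tcp_rot: [-3.14, -0.002, 2.75]
contact_force: [-0.6, 0.9, 0.9]
opening: 0.0
grasp_force: 0.0
```

```bash
cat > p.py <<'E'
exec(open("j.py").read())
for y in range(100,-76,-6):
    z=76+ (y-10)*np.tan(np.radians(12)); u,v=map(round,proj(f,o+R@np.array([9,y,z])));print(y,im[v-1:v+2,u-1:u+2].mean().round(),end="; ")
E
python3 p.py
```

```text
9.725 [516.73021585  25.47853872  83.9906608 ] [-0.62212938  0.9209251   0.93250789]
origin [596.61551948 -46.68548911   0.        ]
wait 335 287 mean 109.0 was 110.0 absdiff 3.6
pick 328 317 mean 137.0 was 157.0 absdiff 20.7
r1 338 275 mean 119.0 was 116.0 absdiff 3.6
r2 341 263 mean 144.0 was 142.0 absdiff 4.4
r3 344 252 mean 134.0 was 182.0 absdiff 47.8
100 137.0; 94 129.0; 88 140.0; 82 186.0; 76 189.0; 70 142.0; 64 142.0; 58 156.0; 52 157.0; 46 140.0; 40 129.0; 34 80.0; 28 71.0; 22 69.0; 16 121.0; 10 102.0; 4 75.0; -2 70.0; -8 109.0; -14 156.0; -20 157.0; -26 157.0; -32 157.0; -38 158.0; -44 131.0; -50 135.0; -56 148.0; -62 153.0; -68 135.0; -74 192.0;
```

The lower gate is down and the waiting place is empty, matching the start profile. Second press of the upper key.

Call:
arm_command --deltas '[{"hand":0,"tx":-1.5,"ty":0,"tz":8,"wx":0,"wy":0,"wz":0},{"hand":0,"tx":0,"ty":0,"tz":6,"wx":0,"wy":0,"wz":0},{"hand":0,"tx":0,"ty":0,"tz":5,"wx":0,"wy":0,"wz":0},{"hand":0,"tx":0,"ty":0,"tz":5,"wx":0,"wy":0,"wz":0},{"hand":0,"tx":0,"ty":0,"tz":2,"wx":0,"wy":0,"wz":0},{"hand":0,"tx":0,"ty":0,"tz":0,"wx":0,"wy":0,"wz":0},{"hand":0,"tx":0,"ty":0,"tz":0,"wx":0,"wy":0,"wz":0},{"hand":0,"tx":0,"ty":0,"tz":0,"wx":0,"wy":0,"wz":0}]'

```text
clock: 10.78
eef_pos: [519.7, 25.6, 59.4]
tcp_rot: [3.141, 0.0, 2.75]
contact_force: [-1.8, 3.8, 4.4]
opening: 0.001
grasp_force: 2.4
```

```bash
python3 p.py
```

```text
10.775 [519.74284075  25.6199203   59.36668326] [-1.75708065  3.8337696   4.3897429 ]
origin [596.61551948 -46.68548911   0.        ]
wait 335 287 mean 119.0 was 110.0 absdiff 16.7
pick 328 317 mean 137.0 was 157.0 absdiff 20.5
r1 338 275 mean 79.0 was 116.0 absdiff 36.6
r2 341 263 mean 156.0 was 142.0 absdiff 14.9
r3 344 252 mean 134.0 was 182.0 absdiff 47.7
100 137.0; 94 129.0; 88 140.0; 82 186.0; 76 189.0; 70 189.0; 64 190.0; 58 165.0; 52 149.0; 46 103.0; 40 70.0; 34 77.0; 28 119.0; 22 150.0; 16 124.0; 10 102.0; 4 74.0; -2 66.0; -8 109.0; -14 129.0; -20 156.0; -26 158.0; -32 157.0; -38 158.0; -44 132.0; -50 135.0; -56 149.0; -62 153.0; -68 137.0; -74 198.0;
```

The rollers have moved down: y = 64–76 is now bare channel, and y = -14 is darker because of the roller at the gate. I'll hold briefly, then release and clear.

Call:
arm_command --deltas '[{"hand":0,"tx":0,"ty":0,"tz":0.5,"wx":0,"wy":0,"wz":0},{"hand":0,"tx":0,"ty":0,"tz":0,"wx":0,"wy":0,"wz":0},{"hand":0,"tx":0,"ty":0,"tz":-6,"wx":0,"wy":0,"wz":0},{"hand":0,"tx":0,"ty":0,"tz":-12,"wx":0,"wy":0,"wz":0},{"hand":0,"tx":0,"ty":0,"tz":-35,"wx":0,"wy":0,"wz":0},{"hand":0,"tx":0,"ty":0,"tz":-45,"wx":0,"wy":0,"wz":0},{"hand":0,"tx":0,"ty":0,"tz":0,"wx":0,"wy":0,"wz":0},{"hand":0,"tx":0,"ty":0,"tz":0,"wx":0,"wy":0,"wz":0}]'

```text
clock: 11.82
eef_pos: [519.3, 25.4, 156.7]
tcp_rot: [-3.141, 0.0, 2.75]
contact_force: [-0.5, 0.5, -0.1]
opening: -0.001
grasp_force: 0.0
```

```bash
python3 p.py
python3 - <<'E'
from rig import imaging
import pickle,numpy as np,cv2
# compare with the view after first release (pics/l.png): same state bar roller 3 / pick-up
f=imaging.grab_frame("side")["image"];a=cv2.resize(cv2.imread("pics/l.png")[:,:,::-1],(120,120),interpolation=cv2.INTER_AREA).astype(int)
b=f[235:355,255:375].astype(int);d=abs(a-b).mean(2)
for n,(x,y) in{"gate roller":(80,63),"upper blade":(84,48),"second":(86,34),"pick":(75,86),"sq pad":(36,23),"rd pad":(23,60)}.items():print(n,d[y-3:y+4,x-5:x+6].mean().round(1))
E
```

```text
11.825 [519.28140776  25.36054939 156.68123795] [-0.5306962   0.46540265 -0.07119319]
origin [596.61551948 -46.68548911   0.        ]
wait 335 287 mean 109.0 was 110.0 absdiff 8.0
pick 328 317 mean 137.0 was 157.0 absdiff 19.9
r1 338 275 mean 122.0 was 116.0 absdiff 6.1
r2 341 263 mean 157.0 was 142.0 absdiff 15.6
r3 344 252 mean 135.0 was 182.0 absdiff 47.2
100 138.0; 94 130.0; 88 141.0; 82 188.0; 76 191.0; 70 189.0; 64 191.0; 58 184.0; 52 202.0; 46 166.0; 40 127.0; 34 80.0; 28 72.0; 22 67.0; 16 118.0; 10 103.0; 4 75.0; -2 66.0; -8 110.0; -14 130.0; -20 157.0; -26 158.0; -32 158.0; -38 159.0; -44 132.0; -50 136.0; -56 149.0; -62 154.0; -68 134.0; -74 148.0; gate roller 3.2
upper blade 2.8
second 12.6
pick 12.6
sq pad 2.4
rd pad 1.7
```

The gate area matches the earlier picture with a roller waiting, both gates are down and the pick-up place is filled. Handing in.

```bash
python3 -c "
from rig import r
print(r.sign_off())"
```

```text
the job is handed in; nothing more can be done
None
```

The job is handed in at about 12 s of the 43 s allowed: roller 1 lies in the pick-up place, roller 2 waits at the lower gate, roller 3 is behind the upper gate, and only the keys were pressed; the final state was checked numerically in the side camera, not viewed as a picture.

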